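Lock the wood-lathe spindle

TASK

Lock the lathe's spindle so the chuck can be unscrewed: press the spring-loaded lock pin on the sloping front of the headstock all the way in, and while it is held in slide its keeper plate fully across so that the pin stays trapped. If the pin stops short it has met the solid between two index holes: do not force it, turn the blank a little by hand and try again. Leave the things lying on the bench and on the lathe bed where they are.

Things in the scene. Friction and masses are not known exactly. Their poses are not given: they have to be found in the camera images.
- pin_knob (a point): Centre of the flat outer face of the lock pin's knob, a dark steel disc 28 mm across, 8 mm thick, on the sloping front of the headstock; moves with the pin. z: out along the pin (40 degrees from vertical, leaning to the robot); x: up the slope, away from the robot; y: along the spindle, to the robot's left. Its face is 23 mm above the keeper plate's top at rest, 9 mm when home.
- pin (a joint): Travel of the pin into the headstock, m: 0 out, 0.014 fully home in one of 12 hidden index holes, 30 degrees apart. Spring: 4 N at rest, 10 N home. Over the solid between holes it stops hard at 0.004 to 0.005; the bevelled holes draw it in over more than half of the turn, so turning the spindle about 15 degrees either way from a place where it stops brings it over a hole. The keeper holds it at about 0.012.
- keeper (a joint): Travel of the keeper plate, m: 0 open, 0.009 fully across (hard stop). It slides along +y of pin_knob, with 2 N of friction, and stays where left. A 4 mm steel plate with a keyhole round the pin: its narrow end passes only while the pin is in by more than 0.012, else it stops at 0.001; from about 0.004 on it holds the pin by itself.
- keeper_tab (a point): Centre of the knob-side face of the keeper's upturned thumb tab: steel, 30 mm wide, 4 mm thick, 22 mm high above the plate (top edge level with the knob's face at rest). At first that face is 18 mm from the knob's axis on its +y side; it moves away from the knob as the keeper goes across. A finger pressing the knob can slide over the knob's face and push the tab. Axes as pin_knob.
- console_edge (a point): Middle of the lower front edge of the grey control console on top of the headstock, a box 200 mm along y, 62 mm high. It overhangs the knob: the edge is 14 mm farther from the robot than the knob's centre and 64 mm above it, so a tool from straight above is in its way; come in leaning back, along the pin. Axes: x away from the robot, z up.
- blank_centre (a point): Centre of the bowl blank in the lathe chuck: a plain wooden disc 170 mm across, 40 mm thick, its axis level along y of this point (x away from the robot, z up; the point does not turn with it). It turns with the spindle, either way (drag 0.08 N m), and can be pinched across its thickness at the top of its rim. The chuck, 96 mm across, begins 50 mm from the blank's centre towards +y.
- gouge: Bystander: turning gouge 430 mm long with a wooden handle, lying on the bench.
- skew: Bystander: skew chisel 350 mm long, lying on the bench.
- decoy: Bystander: carved wooden duck, 180 mm long and 160 mm high, standing on the bench.
- tin: Bystander: tin of finish, 66 mm across, 85 mm high.
- chuck_key: Bystander: T-handled steel chuck key, 100 mm, lying on the bench.
- sanding_block: Bystander: cork sanding block 110 x 65 x 38 mm, lying on the lathe bed to the robot's right of the blank.
- tape_measure: Bystander: black tape measure case 62 x 36 x 60 mm on the bench.

How it is judged (in metres and radians):
On the way:
1. the pin is pressed home into an index hole (value of joint pin above 0.0115 m), for 0.1 s.
At the end, for the whole second after the job is handed in: The pin is trapped in an index hole (in by more than 11 mm of its 14 mm) behind the keeper, which is across by more than 7.5 mm of its 9 mm, and the robot touches nothing (value of joint pin above 0.011 m and value of joint keeper above 0.0075 m).
It fails at once if the pin is forced (more than 90 N on it) (contact force between pin and the fingers above 90 N or contact force between pin and the arm above 90 N).
It fails at once if a thing lying about is moved by more than 20 mm (distance of any of gouge, skew, decoy, tin, chuck_key, sanding_block, tape_measure from where it was at the start of the episode above 0.02 m).
It also fails if it takes over 64 s, if anything falls off the work surface, if the arm or the gripper's body presses on something with over 40 N, if the wrist force passes 120 N, or if a joint passes its speed limit or range.

ROBOT

A 6-joint arm with a two-finger parallel gripper is mounted at the origin on the work surface. World frame = base frame: x ahead of the robot, y to its left, z up, the work surface at z = 0. Lengths are in m, angles in degrees, forces in N, time in s.
With the tool pointing down it reaches from about 0.325 to 0.85 m from the base axis. Payload 15.5 kg.
Tool frame: the origin (TCP) lies at the very end of the fingers, on their centre line; the grasp point (between the pads) lies arm.grip_depth behind it (arm.grip_depth is the distance from the TCP to the grasp point, in m); z points along the fingers, y is the line along which they close (so a half turn about z gives the same grasp; the last joint's range is limited). The gripper opens to 91 mm and grips with 3 to 60 N. Pads are 32 mm wide; open, the fingers measure 118 mm over their backs; the gripper's body (76 mm by 178 mm) begins 60 mm behind the grasp point.
Start: joints at [69.242, 28.281, 77.091, -0, 74.628, -5.472], TCP at [0.165, 0.603, 0.214] pointing down, gripper open.
Joint ranges: [-166.48, 166.48], [-47.26, 123.95], [12.59, 153.08], [-70.14, 250.14], [6.76, 159.57], [-176.63, 176.63]. Speed limits (degrees/s): [108.29, 108.29, 147.25, 172.46, 172.46, 172.46].

INTERFACE

Orientations are given as a 3x3 rotation matrix whose columns are the frame's x, y, z axes.
In Python, from rig import arm gives the robot as it stands. Calls block until the motion is done:
- arm.move_to(position, orientation): joint-space move of the TCP to a pose.
- arm.move_l(position, orientation=None, feed=0.15): straight line of the TCP; orientation=None keeps the orientation; feed is the mean speed in m/s.
- arm.move_joints(angles): joint-space move.
- arm.grip(opening): finger opening in m; the grip force is fixed at half the most; returns when the fingers have stopped.
- arm.sleep(seconds).
- arm.solve_ik(position, orientation): joint angles nearest the present ones, or None.
- arm.snapshot(name): name is "side" or "top"; returns the picture (384x512x3 uint8, red, green, blue); there is no depth.
- arm.get_calibration(name): a dict with "intrinsics" (3x3 intrinsics, pixels), "cam_to_world" (4x4, takes a point from camera to world coordinates). Camera axes: x right, y down, z forward; pixel columns grow to the right and rows downward; lengths in m; the calibration is good to about 2 mm. A picture is of the moment at which its call begins. get_calibration takes no time and is no camera call.
A pose or a line that the arm cannot do raises arm.Unreachable and nothing moves.
- arm.sign_off(): hands the job in; it is judged then, once.
Readings, each from a call of its own:
- arm.current_t(): time.
- arm.current_joint_positions(): joint angles.
- arm.current_dq(): joint speeds.
- arm.current_tau(): joint torques, N m.
- arm.current_ee_pos(): TCP position.
- arm.current_tool_rot(): TCP orientation.
- arm.current_force(): force on the tool from outside, world axes, zero at the start.
- arm.current_torque(): the same for the moment, N m.
- arm.current_width(): finger opening in m.
- arm.current_grasp_force(): force on a finger pad.
Only numpy, scipy, OpenCV 4.12 (cv2) and the standard library are available. Lean on these libraries where they do the work, as an engineer would, in place of code of your own. Each camera call takes 0.05 s, during which the arm holds its last target. There are 200 camera calls.

## Working session

There is one attempt and no reset: what is moved stays moved. The work goes in short steps, each a Python script; the robot and the scene stay as the last script left them, time stands still between calls to the robot, and variables do not carry over. Pictures are saved under pics/ and viewed, at most 10 in all, crops included, and the job is handed in when it is done.

```bash
ls; mkdir -p pics
python3 - <<'E'
from rig import arm
import cv2,numpy as np
np.set_printoptions(precision=4,suppress=True)
for n in("side","top"):
    im=arm.snapshot(n); cv2.imwrite(f"pics/{n}0.png",im[:,:,::-1])
    c=arm.get_calibration(n); print(n,c["intrinsics"],c["cam_to_world"])
print(arm.grip_depth,arm.current_t(),arm.current_tool_rot(),arm.current_force())
E
```

```text
pics
side [[359.6941   0.     249.4536]
 [  0.     359.6941 190.4702]
 [  0.       0.       1.    ]] [[ 0.9645 -0.1884  0.1849  0.348 ]
 [-0.2635 -0.7325  0.6277 -0.597 ]
 [ 0.0172 -0.6541 -0.7562  0.9171]
 [ 0.      0.      0.      1.    ]]
top [[365.8646   0.     255.141 ]
 [  0.     365.8646 190.0768]
 [  0.       0.       1.    ]] [[-0.0141 -0.9812  0.1927  0.305 ]
 [-0.9998  0.0163  0.0099 -0.0166]
 [-0.0128 -0.1925 -0.9812  1.2547]
 [ 0.      0.      0.      1.    ]]
0.0188 0.1 [[-0.9646  0.2636 -0.0004]
 [ 0.2636  0.9646 -0.0011]
 [ 0.0001 -0.0011 -1.    ]] [-0.3736 -0.1785  0.2745]
```

View pics/side0.png

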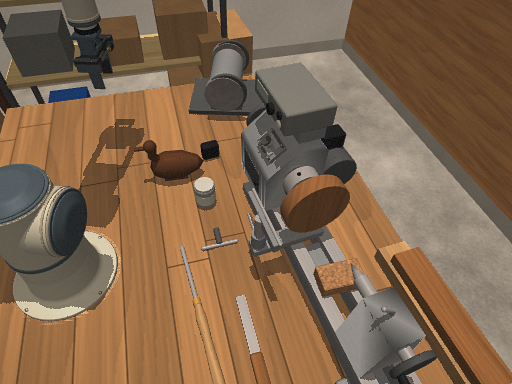

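View pics/top0.png

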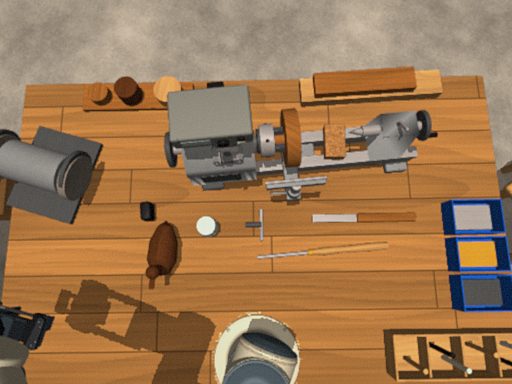

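The side view shows the headstock with the knob area near (272,147). In the top view it is near (228,155). The blank is near side (316,205) and top (291,137). I'll zoom in next.

Run:
```python
import cv2,numpy as np
s=cv2.imread("pics/side0.png")[105:185,235:315]; t=cv2.imread("pics/top0.png")[120:195,190:265]
f=lambda a:cv2.resize(a,(400,400),interpolation=cv2.INTER_CUBIC)
o=cv2.convertScaleAbs(np.hstack([f(s),f(t)]),alpha=1.5)
cv2.imwrite("pics/z0.png",o)
```

```text
(no output)
```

View pics/z0.png

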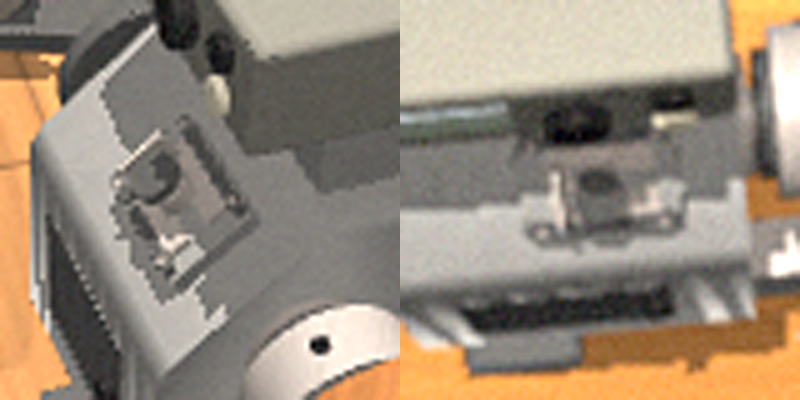

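The side zoom shows the knob's dark disc at about (267,140.6) and the tab above it. In the top view the knob is at about (227.5,155.3) and the tab at about (219.5,157). I'll triangulate these and take the yaw from the console.

```bash
cat > h.py <<'E'
import numpy as np,cv2
from rig import arm
np.set_printoptions(precision=4,suppress=True)
def ray(n,p):
    c=arm.get_calibration(n);K=c["intrinsics"];T=c["cam_to_world"]
    d=T[:3,:3]@np.linalg.solve(K,[p[0],p[1],1.]);return T[:3,3],d/np.linalg.norm(d)
def onz(n,p,z):
    o,d=ray(n,p);return o+d*(z-o[2])/d[2]
def tri(ps,pt):
    (a,u),(b,v)=ray("side",ps),ray("top",pt)
    s=np.linalg.lstsq(np.c_[u,-v],b-a,rcond=None)[0]
    p,q=a+s[0]*u,b+s[1]*v;return (p+q)/2,np.linalg.norm(p-q)
def proj(n,P):
    c=arm.get_calibration(n);T=np.linalg.inv(c["cam_to_world"]);q=c["intrinsics"]@(T[:3,:3]@P+T[:3,3]);return q[:2]/q[2]
E
python3 - <<'E'
from h import *
k,g=tri((267,140.6),(227.5,155.3));print("knob",k,g)
t=cv2.imread("pics/top0.png");s=cv2.imread("pics/side0.png")
def comp(im,seed,tol):
    im=cv2.medianBlur(im,5)
    m=np.zeros((im.shape[0]+2,im.shape[1]+2),np.uint8)
    cv2.floodFill(im.copy(),m,seed,0,(tol,)*3,(tol,)*3,cv2.FLOODFILL_FIXED_RANGE|cv2.FLOODFILL_MASK_ONLY|4)
    return max(cv2.findContours(m[1:-1,1:-1],0,2)[0],key=cv2.contourArea)
for tol in(12,20):
  ct=comp(t,(210,115),tol);b=cv2.boxPoints(cv2.minAreaRect(ct));print(tol,b.tolist())
  W=np.array([onz("top",p,k[2]+.126) for p in cv2.approxPolyDP(ct,5,True)[:,0]]);print(W)
  cs=comp(s,(290,90),tol);print(cv2.approxPolyDP(cs,4,True)[:,0].tolist())
  W=np.array([onz("side",p,k[2]+.126) for p in cv2.approxPolyDP(cs,4,True)[:,0]]);print(W)
for n,im,sd in(("side",s,(315,205)),("top",t,(291,137))):
  for tol in(25,40):
    c=comp(im,sd,tol);print(n,tol,cv2.fitEllipse(c),cv2.boundingRect(c),cv2.minAreaRect(c))
E
```

```text
knob [0.5882 0.0665 0.3017] 0.002234910668577435
12 [[165.8892059326172, 92.86447143554688], [246.1013641357422, 85.03889465332031], [250.6906280517578, 132.07896423339844], [170.4784698486328, 139.904541015625]]
[[0.7214 0.0129 0.4277]
 [0.712  0.1934 0.4277]
 [0.5969 0.1899 0.4277]
 [0.6084 0.0067 0.4277]]
[[255, 72], [287, 114], [334, 104], [337, 110], [353, 111], [338, 105], [301, 63]]
[[ 0.5851  0.1862  0.4277]
 [ 0.607   0.0042  0.4277]
 [ 0.7239  0.0133  0.4277]
 [ 0.7212 -0.0092  0.4277]
 [ 0.7547 -0.0213  0.4277]
 [ 0.7313  0.0076  0.4277]
 [ 0.7137  0.1996  0.4277]]
20 [[165.63833618164062, 92.51412200927734], [246.4840087890625, 84.76180267333984], [251.05523681640625, 132.43304443359375], [170.20956420898438, 140.18536376953125]]
[[0.724  0.0104 0.4277]
 [0.7121 0.1983 0.4277]
 [0.5969 0.1923 0.4277]
 [0.6109 0.0019 0.4277]]
[[255, 72], [287, 115], [335, 105], [334, 122], [342, 122], [344, 130], [379, 127], [357, 111], [358, 100], [334, 101], [301, 63]]
[[ 0.5851  0.1862  0.4277]
 [ 0.6059  0.0008  0.4277]
 [ 0.7246  0.0092  0.4277]
 [ 0.697  -0.0471  0.4277]
 [ 0.7139 -0
[... 327 characters left out ...]
.33029174804688), (37.06787872314453, 70.68758392333984), 73.3007583618164)
side 40 ((313.48687744140625, 208.08331298828125), (41.50887680053711, 72.99227142333984), 76.39226531982422) (280, 186, 70, 47) ((315.03106689453125, 209.37240600585938), (43.598876953125, 70.25647735595703), 85.2363510131836)
top 25 ((360.2100830078125, 111.17391967773438), (41.980525970458984, 210.00601196289062), 75.61164855957031) (283, 76, 202, 76) ((384.68377685546875, 111.8675308227539), (46.27690124511719, 203.58277893066406), 79.03479766845703)
top 40 ((260.4986267089844, 232.70953369140625), (286.53778076171875, 526.3714599609375), 91.43673706054688) (2, 67, 510, 317) ((256.5, 225.0), (316.0, 509.0), 90.0)
```

The knob and console agree: the front edge is about 14–18 mm beyond the knob, it is 190–200 mm long, and the yaw is about 4.5°. I'll go to a standoff point out along the pin with the fingers closed and the tool leaning back.

```bash
cat >> h.py <<'E'
a=np.radians(4.5);X=np.array([np.cos(a),np.sin(a),0]);Y=np.array([-np.sin(a),np.cos(a),0]);Z=np.array([0,0,1.])
t=np.radians(40);PZ=-np.sin(t)*X+np.cos(t)*Z;PX=np.cos(t)*X+np.sin(t)*Z
R=np.c_[np.cross(Y,-PZ),Y,-PZ]
K=np.array([.5882,.0665,.3017])
def P(x,y,z): return K+x*PX+y*Y+z*PZ
def loc(): 
    d=arm.current_ee_pos()-K;return 1e3*np.array([d@PX,d@Y,d@PZ])
def F(): 
    f=arm.current_force();return np.array([f@PX,f@Y,f@PZ])
E
python3 - <<'E'
from h import *
arm.grip(0.0)
p=arm.current_ee_pos();arm.move_l([p[0],p[1],.42])
print(arm.solve_ik(P(0,-.004,.12),R),arm.solve_ik(P(0,-.004,-.014),R))
arm.move_to(P(0,-.004,.12),R);arm.move_l(P(0,-.004,.03),feed=.1);arm.sleep(.3)
print(loc(),F(),arm.current_width(),arm.current_t())
o=[]
for n in("side","top"):
    im=arm.snapshot(n);u,v=proj(n,K).astype(int)
    o.append(cv2.resize(im[v-50:v+50,u-50:u+50,::-1],(400,400),interpolation=cv2.INTER_CUBIC))
cv2.imwrite("pics/z1.png",cv2.convertScaleAbs(np.hstack(o),alpha=1.5))
E
```

```text
[  -4.2224   -7.2233  107.5477    8.663    40.3275 -103.3285] [  -2.1907    8.3632  109.9116   11.3757   22.3144 -105.6787]
[ 0.2116 -4.0045 30.3196] [-0.6546 -0.2758 -1.1312] 0.000541382741588099 6.6333
```

View pics/z1.png

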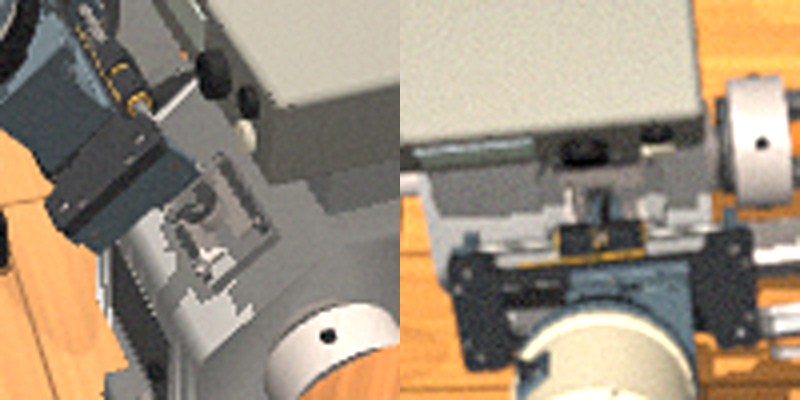

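In both views the closed fingertips hang about 30 mm out, in line with the knob (side crop around (195,205), top crop around (600,200)), and the console is clear. Next I'll press in by feel.

Run:
```python
from h import *
b=F();z=.030;arm.move_l(P(0,-.004,.010),feed=.08);z=.010
while z>-.022:
    z-=.0015;arm.move_l(P(0,-.004,z),feed=.03);arm.sleep(.05)
    f=F()-b;print(round(z*1e3,1),loc(),f)
    if f[2]>25:break
print(arm.current_t())
```

```text
8.5 [ 0.1122 -4.0103  8.7019] [-0.0766 -1.071  -0.1533]
7.0 [ 0.0088 -3.9884  7.0058] [-0.198  -0.4597  0.5586]
5.5 [ 0.1072 -3.9982  5.5336] [ 0.5906 -0.5345  2.9579]
4.0 [ 0.0728 -3.9987  3.9922] [ 0.108  -0.1616  2.9989]
2.5 [ 0.0793 -3.9961  2.4711] [ 1.6914 -0.8314  4.5592]
1.0 [ 0.1165 -3.9915  1.1334] [ 0.5345 -0.0482 11.1349]
-0.5 [ 0.1528 -3.9752  0.3084] [-2.3922 -0.0704 30.9744]
9.2333
```

It met solid after about 4.5 mm of travel (contact at z≈+5.7), so it is between holes. I'll back off and locate the blank.

Run:
```python
from h import *
arm.move_l(P(0,-.004,.12),feed=.15)
s=cv2.imread("pics/side0.png");t=cv2.imread("pics/top0.png")
def m(im,roi):
    x0,y0,x1,y1=roi;h=cv2.cvtColor(cv2.medianBlur(im,3),cv2.COLOR_BGR2HSV)
    k=((h[...,0]<22)&(h[...,1]>100)).astype(np.uint8);z=np.zeros_like(k);z[y0:y1,x0:x1]=k[y0:y1,x0:x1];return z
c=max(cv2.findContours(m(s,(270,170,356,238)),0,2)[0],key=cv2.contourArea);print(cv2.boundingRect(c),cv2.fitEllipse(c))
c2=max(cv2.findContours(m(t,(272,100,306,178)),0,2)[0],key=cv2.contourArea);print(cv2.boundingRect(c2),cv2.minAreaRect(c2))
o=[cv2.resize(s[165:245,270:360],(400,400)),cv2.resize(t[95:175,260:340],(400,400))]
cv2.drawContours(s,[c],-1,(0,255,0),1);cv2.drawContours(t,[c2],-1,(0,255,0),1)
p=[cv2.resize(s[165:245,270:360],(300,200),interpolation=0),cv2.resize(t[95:175,260:340],(300,200),interpolation=0)]
cv2.imwrite("pics/b.png",np.vstack([np.hstack(o),cv2.copyMakeBorder(np.hstack(p),0,0,100,100,0)]))
```

```text
(280, 171, 76, 67) ((325.9250793457031, 203.7087860107422), (57.468257904052734, 94.00350189208984), 83.7356948852539)
(272, 100, 34, 67) ((288.5, 133.0), (66.0, 33.0), 90.0)
```

View pics/b.png

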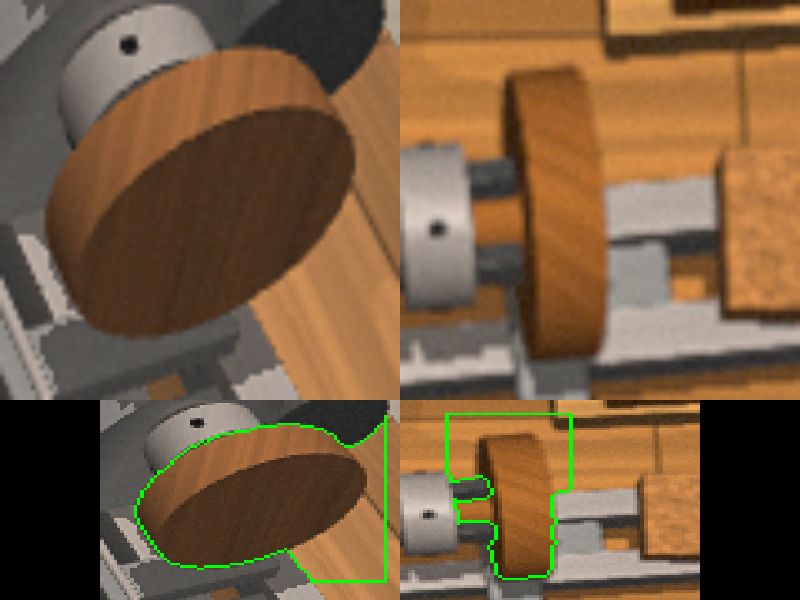

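The face ellipse of the blank is centred at about side (317.5,209.4). In the top view the rim strip is centred at about (292.1,137.4). I'll solve for the centre from those.

Run:
```python
from h import *
from scipy.optimize import least_squares
def r(C):
    return np.r_[proj("side",C-.02*Y)-[317.5,209.4],proj("top",C+.085*Z)[0]-292.1,(proj("top",C+.085*X)[1]+proj("top",C-.085*X)[1])/2-137.4]
s=least_squares(r,[.62,-.1,.25]);C=s.x;print(C,s.fun)
d=C-K;print("rel knob",d@X,d@Y,d[2])
# size check
print(proj("side",C-.02*Y+.085*X),proj("side",C-.02*Y-.085*X),proj("top",C+.085*X),proj("top",C-.085*X))
def Rl(l):
    l=np.radians(l);u=-np.sin(l)*X+np.cos(l)*Z;return np.c_[np.cross(Y,-u),Y,-u],u
for l in(40,24):
    Q,u=Rl(l);print(arm.solve_ik(C+.065*u,Q),arm.solve_ik(C+.15*u,Q))
print(loc(),arm.current_t())
```

```text
[ 0.6588 -0.1088  0.2339] [ 0.8101 -0.2543 -0.113   1.0227]
rel knob 0.05667413546045462 -0.1803523416996225 -0.0678256299552295
[349.16   200.2824] [286.0163 218.424 ] [286.3172 110.7943] [292.7518 166.0511]
[ -26.6836   12.1402  106.1969   38.8488   32.0455 -149.1953] [ -31.1919    2.9174  105.5671   33.7616   42.4395 -145.0821]
[ -20.7991   15.7145   89.6719   12.5124   53.3493 -120.9015] [ -22.6043    9.2628   85.9812   11.9362   63.6376 -120.422 ]
[ -0.421   -4.0247 119.3207] 10.1833
```

```bash
cat >> h.py <<'E'
C=np.array([.6588,-.1088,.2339])
def Rl(l):
    l=np.radians(l);u=-np.sin(l)*X+np.cos(l)*Z;return np.c_[np.cross(Y,-u),Y,-u],u
E
python3 - <<'E'
from h import *
Q,u=Rl(40)
arm.move_l(C+.16*u,Q,feed=.15);arm.grip(.066)
arm.move_l(C+.067*u,Q,feed=.1);b=arm.current_force();arm.grip(.03)
print(arm.current_width(),arm.current_grasp_force(),arm.current_force()-b)
for l in np.arange(38,23.9,-2):
    Q,u=Rl(l);arm.move_l(C+.067*u,Q,feed=.04);f=arm.current_force()-b
    print(l,f,arm.current_width())
    if np.linalg.norm(f)>50:break
arm.grip(.066);print(arm.current_width())
arm.move_l(C+.16*u,Q,feed=.12)
Q,u=Rl(40);arm.move_l(C+.16*u,Q,feed=.12);arm.grip(0.)
arm.move_l(P(0,-.004,.08),R,feed=.15)
arm.move_l(P(0,-.004,.03),feed=.1);print(loc(),arm.current_t())
E
```

```text
0.039661034540036354 30.00429332256317 [ -0.5293 -12.8326  -0.5477]
38.0 [ -0.7118 -14.4982  -0.9682] 0.039639731808536395
36.0 [  0.0687 -14.6819  -3.3667] 0.03989443340944542
34.0 [  0.3105 -15.1045  -3.9235] 0.03951661601121174
32.0 [  0.8328 -14.4191  -3.9975] 0.03968765891191403
30.0 [  1.6825 -15.4245  -4.3542] 0.0399443235753972
28.0 [  2.3275 -14.6072  -5.392 ] 0.04003245254387687
26.0 [  1.0967 -14.924   -5.2407] 0.03952589637446755
24.0 [  1.2361 -14.7339  -4.8933] 0.039637758733109804
0.06546054944668596
[-0.02   -4.1429 30.1193] 21.4167
```

Run:
```python
from h import *
b=F();arm.move_l(P(0,-.004,.006),feed=.08);z=.006
while z>-.015:
    z-=.001;arm.move_l(P(0,-.004,z),feed=.03);arm.sleep(.04)
    f=F()-b;print(round(z*1e3,1),loc(),f)
    if f[2]>25:break
print(arm.current_t())
```

```text
5.0 [-0.0031 -3.948   5.2681] [-0.606  -0.6036  3.2314]
4.0 [ 0.0081 -3.9705  4.0409] [-0.9259  0.4758  4.2495]
3.0 [-0.0276 -3.9747  2.9547] [-0.2597  0.9284  2.7857]
2.0 [ 0.0073 -3.984   1.9763] [-1.0703  1.0911  3.2395]
1.0 [-0.0065 -3.9676  0.9597] [-0.7217  0.7348  3.808 ]
0.0 [-0.019  -4.0006 -0.0329] [0.0284 1.513  4.2771]
-1.0 [-0.0062 -4.002  -1.0265] [-0.2574  2.0769  3.9591]
-2.0 [-0.0323 -3.9854 -2.0285] [-1.1407  1.4366  5.4831]
-3.0 [ 0.0047 -3.9832 -2.9768] [-0.3187  1.7125  6.4323]
-4.0 [ 0.0285 -3.9818 -3.9858] [-0.7192  2.0113  5.5545]
-5.0 [-0.0029 -4.013  -5.011 ] [-0.1361  2.5169  5.4662]
-6.0 [ 0.0318 -3.9856 -5.9819] [-0.5001  2.2373  5.1279]
-7.0 [ 0.0196 -3.9925 -6.9635] [0.1915 1.8929 6.6056]
-8.0 [-0.0097 -4.001  -7.9485] [-1.6511  2.9523  8.206 ]
-9.0 [ 0.0646 -3.9901 -8.4276] [-2.1094  0.9502 22.8126]
-10.0 [ 0.1305 -3.9607 -8.6496] [-5.0868 -0.2744 46.3102]
26.5333
```

The pin is home (stop at −8.4, about 14 mm of travel). Now I'll slide +y against the tab while holding it in.

Run:
```python
from h import *
arm.move_l(P(0,-.004,-.0092),feed=.03);b=F();y=-.004
while y<.022:
    y+=.001;arm.move_l(P(0,y,-.0092),feed=.03);arm.sleep(.03)
    f=F()-b;print(round(y*1e3,1),loc(),f)
    if f[1]<-25 or f[2]>50:break
print(arm.current_t())
```

```text
-3.0 [ 0.1251 -3.6781 -8.4607] [  0.1135 -10.2546   1.2351]
-2.0 [ 0.2077 -3.2101 -8.4581] [ -2.0756 -17.5926   1.6128]
-1.0 [ 0.2762 -2.5337 -8.4638] [ -1.3736 -21.7374   2.2691]
0.0 [ 0.39   -1.683  -8.4685] [ -0.6136 -23.5239   3.3643]
1.0 [ 0.478  -0.6622 -8.473 ] [ -0.2613 -23.4498   2.2062]
2.0 [ 0.5883  0.3239 -8.457 ] [  0.1838 -22.3256   2.5029]
3.0 [ 0.6725  1.4017 -8.4435] [  0.9699 -23.2654   2.8008]
4.0 [ 0.7782  2.4167 -8.4338] [ -0.1423 -21.3524   1.7987]
5.0 [ 0.8074  3.4356 -8.4597] [  0.6284 -21.8999   1.3583]
6.0 [ 0.8594  4.4709 -8.455 ] [  1.9135 -22.2314   1.401 ]
7.0 [ 0.9064  5.4781 -8.4295] [  1.4124 -21.0432   1.3101]
8.0 [ 0.944   6.4841 -8.4544] [  1.8616 -21.2932   1.5472]
9.0 [ 0.9773  7.5118 -8.4556] [  1.9593 -20.7316  -0.6014]
10.0 [ 0.995   8.5623 -8.4655] [  0.8917 -18.9427  -0.4334]
11.0 [ 1.0131  9.5171 -8.4591] [  1.8329 -20.5281   0.0197]
12.0 [ 1.0498 10.488  -8.4561] [  2.7926 -21.3861  -0.47  ]
13.0 [ 1.0714 11.3872 -8.4747] [  2.0956 -22.1529  -0.8746]
14.0 [ 1.0689 12.3723 -8.4777] [  2.5364 -22.5713   0.1671]
15.0 [ 1.1001 13.3944 -8.4811] [  2.4284 -22.7653  -0.4799]
16.0 [ 1.0335 14.4856 -8.5233] [  1.6157 -22.6085  -1.9971]
17.0 [ 1.0524 15.5109 -8.5108] [  3.2337 -20.8902  -2.0721]
18.0 [ 1.0736 16.537  -8.5592] [  3.2633 -21.2148  -3.2858]
19.0 [ 1.054  17.5856 -8.5843] [  2.2056 -19.8075  -3.9815]
20.0 [ 1.0254 18.6967 -8.6073] [  2.3155 -18.859   -4.5103]
21.0 [ 0.9913 19.8443 -8.7128] [  2.0568 -16.2668  -7.3625]
22.0 [ 0.9832 20.4553 -8.7543] [  3.0261 -22.2837  -8.7218]
34.15
```

Friction hides where the tab's stop is. The keeper should already hold the pin, so I'll ease off the press and keep pushing in y to feel for the stop.

Run:
```python
from h import *
arm.move_l(P(0,.022,-.0075),feed=.03);arm.sleep(.1);print(loc(),F())
y=.022
while y<.034:
    y+=.001;arm.move_l(P(0,y,-.0070),feed=.03);arm.sleep(.03)
    f=F();print(round(y*1e3,1),loc(),f)
    if f[1]<-35:break
o=[]
for n in("side","top"):
    im=arm.snapshot(n);u,v=proj(n,K).astype(int)
    o.append(cv2.resize(im[v-35:v+35,u-35:u+35,::-1],(400,400),interpolation=cv2.INTER_CUBIC))
cv2.imwrite("pics/z2.png",cv2.convertScaleAbs(np.hstack(o),alpha=1.5));print(arm.current_t())
```

```text
[ 0.9124 20.5329 -7.3752] [  0.8365 -19.0877   9.115 ]
23.0 [ 0.8182 20.9793 -7.2287] [  0.8872 -26.3673  -0.2977]
24.0 [ 0.8084 21.3375 -7.279 ] [  1.7014 -35.6757  -0.8042]
35.1667
```

View pics/z2.png

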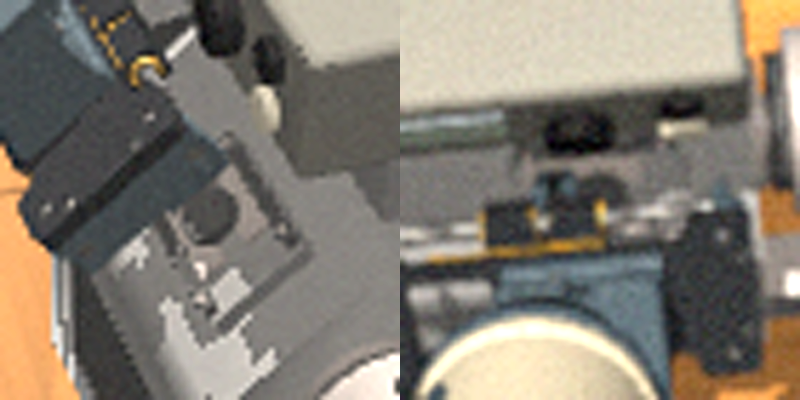

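The side crop shows the knob sunk at (210,215), with the finger beyond it against the tab. There is no z-load and the y stop is hard, so the keeper is across. I'll withdraw and check.

Run:
```python
from h import *
arm.move_l(P(0,.019,-.0065),feed=.03);print(F())
arm.move_l(P(0,.019,.14),feed=.12)
p=arm.current_ee_pos();arm.move_l(p+[-.12,0.1,.08],feed=.2)
o=[]
for n in("side","top"):
    im=arm.snapshot(n);u,v=proj(n,K).astype(int)
    o.append(cv2.resize(im[v-30:v+30,u-30:u+30,::-1],(400,400),interpolation=cv2.INTER_CUBIC))
cv2.imwrite("pics/z3.png",cv2.convertScaleAbs(np.hstack(o),alpha=1.5));print(arm.current_t())
```

```text
[ 0.0272 -5.3154  7.8281]
38.0083
```

View pics/z3.png

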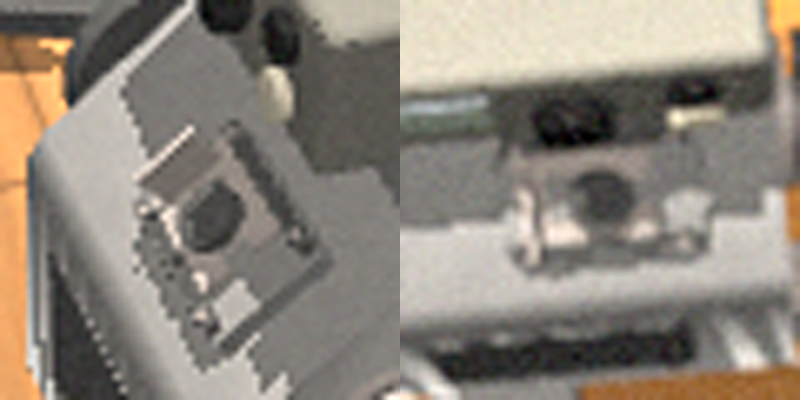

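The knob stays sunk at (605,197) in the top crop and (212,215) in the side crop. The tab is about 11.5 px (about 29 mm to its middle) away from it, so the keeper is about 9 mm across. I'll hand it in.

```bash
python3 -c "
from rig import arm
print(arm.sign_off())"
```

```text
the job is handed in; nothing more can be done
None
```

The job is handed in: the pin is home in an index hole and, in the last pictures, stays trapped with the keeper about 9 mm across and the arm withdrawn. I turned the blank 16° after the first press stopped short, and the last clock reading was 38 s of the 64 s allowed. The hand-in returned no verdict.

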